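Send the loaded die tray home under the hand press

ROBOT

A 6-joint arm with a two-finger parallel gripper is mounted at the origin on the work surface. World frame = base frame: x ahead of the robot, y to its left, z up, the work surface at z = 0. Lengths are in mm, angles in degrees, forces in N, time in s.
With the tool pointing down it reaches from about 325 to 925 mm from the base axis. Payload 3.1 kg.
Tool frame: the origin (TCP) lies midway between the tips of the shut fingers; the grasp point (between the pads) lies manip.grip_point_offset behind it (manip.grip_point_offset is the distance from the TCP to the grasp point, in mm); z points along the fingers, y is the direction in which the jaws open and shut (so a half turn about z gives the same grasp; the last joint's range is limited). The gripper opens to 85 mm and grips with 20 to 120 N. Pads are 22 mm wide; open, the fingers measure 114 mm over their backs; the gripper's body (76 mm by 85 mm) begins 54 mm behind the grasp point. The pads swing forward as they close: fully open they stand 13 mm farther back than shut.
Start: joints at [58.602, 12.427, 92.441, -0, 75.132, -6.429], TCP at [263.819, 566.603, 231.3] pointing down, gripper open.
Joint ranges: [-157.48, 157.48], [-44.54, 120.13], [17.64, 146.25], [-64.5, 244.5], [7.68, 150.69], [-147.95, 147.95]. Speed limits (degrees/s): [159.86, 159.86, 180, 180, 180, 180].

INTERFACE

Orientations are given as [roll, pitch, yaw] about the fixed x, y, z axes, in that order (R = Rz(yaw) Ry(pitch) Rx(roll)).
In Python, from workcell import manip gives the robot as it stands.
- The arm moves only by the tool step_arm, never from a script. Its argument "increments" is a list of rows, each a list of 3 entries, a list of its own where there are three numbers: the shift along the tool's x, y, z in m, then the turn, a rotation vector about the tool's x, y, z in degrees, then the gripper command: -1 is fully open, 1 is shut, values between are in proportion. A call has 1 to 20 rows; each row is the pose to reach, as a shift and turn from the pose commanded when the call began, along the tool's axes at that moment; what a row does not reach only later rows make up. A row lasts 1/8 s, in which the tool goes at most 62.5 mm and 10.7 degrees, less where a joint would pass 70% of its speed; a pose out of reach is approached as far as the arm can. A call with a gripper value outside its range is refused whole. The fingers move at their own pace and stop on an object; the grip force is fixed at half the most. Time passes only in rows, so rows that repeat a pose let the fingers close. It gives the time, the measured TCP pose, the force and the opening at its end, in the units of the state.
- manip.read_state(): the state, without advancing time (a new reading comes with each control period).
- manip.camera(name): name is "scene" or "top" or "wrist"; returns a dict with "img" (480x640x3 uint8, blue, green, red), "z_map" (480x640 float32, mm along the optical axis (not along the pixel's ray), 0 where there is no reading), "fx", "fy", "cx", "cy" (pixels), "position" and "rotation" of the camera in the world; the wrist camera has in their place "tool_from_camera" (4x4, takes a point from camera to tool coordinates, whose origin is the TCP and whose axes are the flange's). Camera axes: x right, y up, looking along -z (the intrinsics and any distortion apply to the point x, -y, -z); pixel columns grow to the right and rows downward; lengths in mm; the calibration is good to about 2 mm. A picture is of the moment at which its call begins: read the wrist's pose just before it.
- manip.job_done(): hands the job in, once; it reports no verdict.
The state is a dict: "clock": time; "joint_pos": joint angles; "joint_velocities": joint speeds; "joint_torque": joint torques, N m; "ee_pos": TCP position; "tool_rot": TCP orientation; "force": force on the tool from outside, world axes, zero at the start; "ft_torque": the same for the moment, N m; "width": opening from 0.0 (shut) to 1.0 (fully open).
Only numpy, scipy, OpenCV 4.12 (cv2) and the standard library are available. Lean on these libraries where they do the work, as an engineer would, in place of code of your own. Each camera call takes 0.05 s, during which the arm holds its last target.

TASK

The tray of the little hand press is loaded but still locked out. Working only with your fingertips, gripping, forcing and lifting nothing, swing the cam's lever right over so that the cam's low point faces the tray, push the tray forward until it is fully home under the press with the die still lying on it, then swing the lever back again to lock the tray in. Leave everything else on the bench where it is, and come away clear at the end.

Things in the scene. Friction and masses are not known exactly. Their poses are not given: they have to be found in the camera images.
- press: Grey bench hand press, fixed. Its x axis is the tray's feed direction (loading end towards column), y to the left of it, z up. Origin on the bench top under the push plate's middle when the tray is fully out. Base plate x -25 to 495, y -85 to 170, top 20 mm high. Over x < 235 nothing stands but the tray and the cam with its lever.
- platen (a point): Centre of the underside of the press's platen, 106 mm above the bench; platen 130 x 125 mm (x 235 to 365, y +-63 in the press's frame). Ram and overarm above it reach 350 mm; the column stands at x 403 to 481; the press's own hand lever slopes up at its right side, to 525 mm. All of it fixed.
- tray (a joint): Travel of the tray (follower slide) along the press's +x, m: 0 fully out, 0.109 fully home on its rear stop; starts at 0 to 0.012. About 4 N of friction; stays where it is left. Aluminium plate 270 x 130 mm, top 44 mm above the bench. A round-ended steel follower bar, 27 x 12 mm, 33 to 45 mm high, on its left side (x 6 to 33, y 94 mm when fully out) is what the cam blocks.
- push_plate (a point): Centre of the outer face of the tray's upright push plate at the loading end: 90 mm wide (press y), 5 mm thick, 42 to 92 mm above the bench, this point at 67 mm. Pushed along the press's +x on this outer face only; travels with the tray.
- tray_bed (a point): On the tray, centre of the board blank on the white cutting pad, 57 mm above the bench; travels with the tray. Pad 162 x 118 mm, 54 mm high.
- cam (a joint): Angle of the eccentric cam, rad, growing clockwise from above. 0: high point to the tray, lever along the press's -x (locks the tray out, or in once it is home). 3.14: low point to the tray, lever along +x. Stops at -0.10 and 3.25; starts at 0 to 0.45. The lever goes round by the press's +y side. Stiff (0.35 N m, 5 N at the lever), stays where left. The tray passes above about 2.4.
- cam_pivot (a point): On the cam's vertical pivot axis, 70 mm above the bench, at x 85, y 121 mm in the press's frame. Cam: steel disc of 60 mm diameter, set 14 mm off the pivot, 30 to 48 mm above the bench. Over it the lever: straight black bar 12 mm wide, 62 to 78 mm above the bench, out to the knob. From above the lever points at the angle (3.14 - cam value) in the press's frame.
- lever_knob (a point): Middle of the round black knob at the lever's end: 26 mm diameter, 58 to 84 mm above the bench, 100 mm from the pivot. Turns with the cam; bar and knob can be pushed from either side.
- die_mid (a point): Centre of the loose steel strap-end cutting die that rides on the tray: open band 90 x 38 mm, 28 mm tall, its underside on the board blank 57 mm above the bench.
- spare_die: Bystander: loose eight-sided steel band die, 68 mm across, 28 mm tall; origin at the centre of its underside.
- hammer: Bystander: hammer with wooden handle, 260 mm long, 26 mm high, lying; origin at the middle of its underside.
- steel_rule: Bystander: steel rule 300 x 30 x 4 mm; origin at the centre of its underside.
- knife: Bystander: yellow-handled cutter, 137 mm long, 14 mm high; origin near the middle of its underside.
- thread: Bystander: standing spool of grey thread, 44 mm diameter, 58 mm tall; origin at the centre of its underside.
- rivet_jar: Bystander: glass jar with a steel cap, 52 mm diameter, 75 mm tall; origin at the centre of its underside.
- awl: Bystander: awl with a wooden handle, 120 mm long, 28 mm high, lying; origin at the middle of its underside.
There are look-alikes about, which are no part of the job. Leave any turquoise look-alike of the part that bears die_mid alone.

How it is judged (in metres and radians):
On the way, in this order (a step that is already met when the one before it is completed fails the run):
1. the cam is turned to its low point (value above 2.75) while the tray is still out (value of joint cam above 2.75 rad and value of joint tray below 0.03 m), for 0.2 s.
2. with the cam low, the tray is pushed fully home (above 0.104) (value of joint tray above 0.104 m and value of joint cam above 2.3 rad), for 0.2 s.
3. the lever is swung back: cam value below 0.35, tray still home (value of joint cam below 0.35 rad and value of joint tray above 0.103 m), for 0.2 s.
At the end, for the whole second after the job is handed in: Tray home within 6 mm of its stop, cam back at its high point (value below 0.35 rad), both at rest; the die still lying flat on the tray's board within 50 mm of its centre; every bystander within 20 mm of where it stood (all of step 3 and velocity of joint cam between -0.05 and 0.05 rad/s and velocity of joint tray between -0.01 and 0.01 m/s and horizontal distance between die_mid and tray_bed below 0.05 m and height (world z) of die_mid between 0.065 and 0.077 m and distance of each of spare_die, hammer, steel_rule, knife, thread, rivet_jar, awl from where it was at the start of the episode below 0.02 m); the robot touches nothing.
It fails at once if the die is lifted off the tray or tipped (height (world z) of die_mid above 0.085 m or angle between die_mid's own z axis and vertical above 0.3 rad).
It fails at once if the lever is gripped or forced (over 42 N between the fingers and the cam or its lever) (contact force between the fingers and cam above 42 N).
It fails at once if the tray is gripped or hooked by the inner face of its push plate (contact force between the fingers and tray_c4 above 5 N).
It fails at once if the tray is forced (over 60 N between the fingers and it) (contact force between the fingers and tray above 60 N).
It fails at once if a bystander is lifted or moved more than 20 mm (distance of any of spare_die, hammer, steel_rule, knife, thread, rivet_jar, awl from where it was at the start of the episode above 0.02 m).
It also fails if it takes over 58 s, if anything falls off the work surface, if the arm or the gripper's body presses on something with over 40 N, if the wrist force passes 120 N, or if a joint passes its speed limit or range.

## Working session

There is one attempt and no reset: what is moved stays moved. The work goes in short steps, Python scripts to look and compute and a tool call to move; the robot and the scene stay as the last step left them, time stands still between calls to the robot, and variables do not carry over. Pictures are saved under pics/ and viewed, and the job is handed in when it is done.

Besides the shell and the picture viewer there is one more tool, called after ">>>" in YAML: its name, and indented under it one key for each argument. step_arm: Moves the arm, as the interface text tells. Its arguments: {"type":"object","properties":{"increments":{"type":"array"}},"required":["increments"]}

```bash
mkdir -p pics; ls
cat > h.py <<'E'
import numpy as np,cv2
from workcell import manip
E
python3 - <<'E'
from h import *
s=manip.read_state();print(s)
print(manip.grip_point_offset)
for n in ("scene","top"):
    c=manip.camera(n);cv2.imwrite(f"pics/{n}0.png",c["img"])
    np.savez(f"{n}0.npz",**c)
    print(n,c["fx"],c["cx"],c["cy"],c["position"],c["rotation"],[k for k in c])
E
```

```text
pics
{'clock': 0.0, 'joint_pos': array([ 5.86012779e+01,  1.24755170e+01,  9.25298374e+01,  6.11001683e-04,
        7.51311147e+01, -6.42700923e+00]), 'joint_velocities': array([-0.02671562,  0.10117709, -0.01953205,  0.04325025, -0.00133276,
       -0.0464224 ]), 'joint_torque': array([-1.13726743e-03, -3.96846735e+01, -3.03847647e+01, -1.79377885e-04,
        9.59464669e-03, -1.74757770e-05]), 'ee_pos': array([263.38884019, 565.88728702, 229.96931029]), 'tool_rot': array([-1.79864455e+02, -1.58624379e-02,  1.55028111e+02]), 'force': array([-0.11484322,  0.6476807 ,  0.53279791]), 'ft_torque': array([-0.01017572,  0.03418306,  0.03031278]), 'width': 0.9986430995456769}
18.700000000000003
scene 601.550426194428 317.126305422833 236.87551579609007 [1921.99302475 -398.99400581 1205.35684956] [50.6637466  -0.38641588 75.37041501] ['img', 'z_map', 'fx', 'fy', 'cx', 'cy', 'position', 'rotation']
top 532.4922340122207 313.29118930004586 250.91186178180118 [ 473.84212902  -29.53809003 1453.82462615] [ 6.92868733e+00  3.18465191e-02 -9.01610506e+01] ['img', 'z_map', 'fx', 'fy', 'cx', 'cy', 'position', 'rotation']
```

View pics/top0.png

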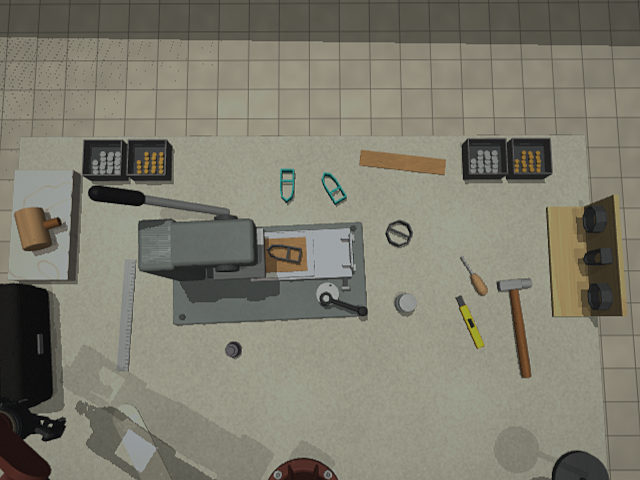

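View pics/scene0.png

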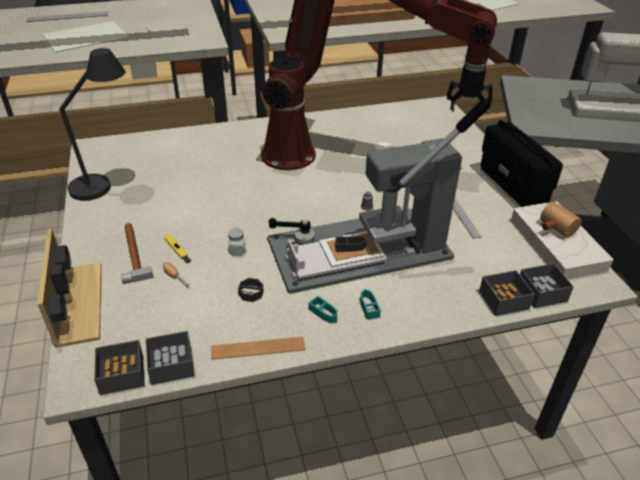

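The top view shows the press with its feed direction running image-left. The cam pivot is near (328,293) and the knob near (361,311). The black die is on the tray at (285,254). Look-alikes are the turquoise dies at (288,185) and (334,188), and the spare octagonal die at (399,233). I choose the black strap-end die on the tray as `die_mid`; next is a close crop to check it and measure.

```bash
cat >> h.py <<'E'
from scipy.spatial.transform import Rotation as Ro
def cam(c,):
    return Ro.from_euler('xyz',np.array(c["rotation"]),degrees=True).as_matrix(),np.array(c["position"])
def ray(c,u,v,z):
    R,p=cam(c); d=R@np.array([(u-c["cx"])/c["fx"],-(v-c["cy"])/c["fy"],-1]); return p+d*(z-p[2])/d[2]
def cloud(c):
    R,p=cam(c);v,u=np.mgrid[:480,:640];Z=c["z_map"]
    P=np.stack([(u-c["cx"])/c["fx"]*Z,-(v-c["cy"])/c["fy"]*Z,-Z],-1)
    return P@R.T+p
E
python3 - <<'E'
from h import *
c=dict(np.load("top0.npz"));P=cloud(c)
for u,v in [(450,320),(200,310),(328,293),(361,311),(330,270),(285,232)]: print(u,v,P[v,u].round(1))
im=c["img"][205:335,160:420];cv2.imwrite("pics/topcrop.png",cv2.resize(im,None,fx=3,fy=3,interpolation=cv2.INTER_CUBIC))
# height map bands
Z=P[...,2]
H=np.clip(Z,0,120)/120*255
cv2.imwrite("pics/toph.png",cv2.resize(cv2.applyColorMap(H.astype(np.uint8),cv2.COLORMAP_JET)[205:335,160:420],None,fx=3,fy=3,interpolation=cv2.INTER_NEAREST))
E
```

```text
450 320 [ 461.1 -398.     3.3]
200 310 [489.7 274.8  18.3]
328 293 [531.6 -66.8  79.8]
361 311 [ 485.2 -150.3   89. ]
330 270 [593.6 -73.3  48.5]
285 232 [695.1  46.   52.1]
```

View pics/topcrop.png

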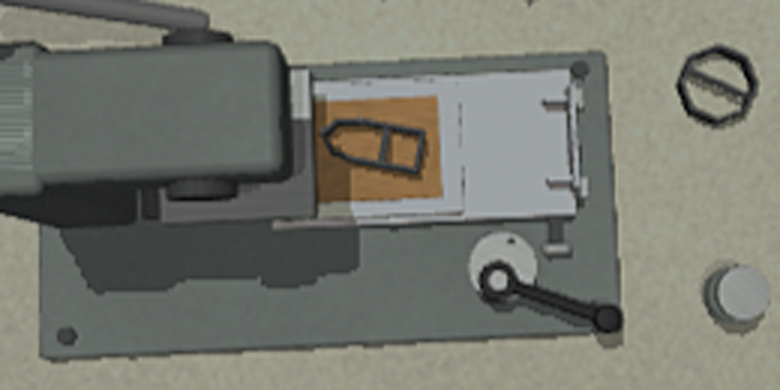

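View pics/toph.png

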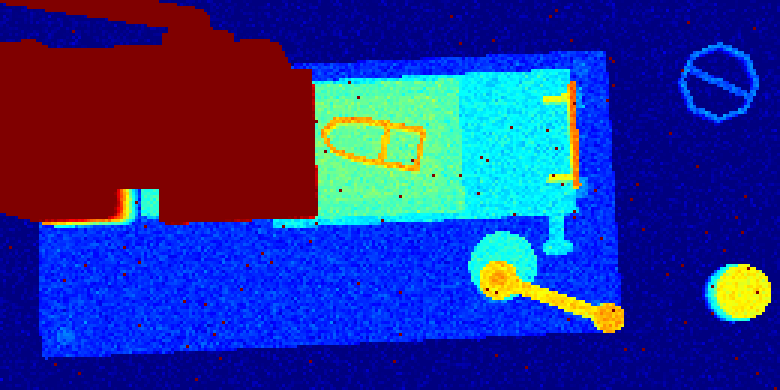

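Run:
```python
from h import *
c=dict(np.load("top0.npz"));P=cloud(c)
f=lambda x,y,z:ray(c,160+x/3-.33,205+y/3-.33,z)
a=[f(40,358,20),f(622,333,20),f(605,51,20)]
L=np.array([[495,170],[-25,170],[-25,-85.]])
W=np.array([q[:2] for q in a]);print(W.round(1))
# fit rigid
mL,mW=L.mean(0),W.mean(0);U,S,Vt=np.linalg.svd((L-mL).T@(W-mW));R=Vt.T@U.T;t=mW-R@mL
print("yaw",np.degrees(np.arctan2(R[1,0],R[0,0])),"t",t,"res",(W-(L@R.T+t)).round(1))
tp=lambda q:(R.T@(np.array(q)[:2]-t)).round(1)
for n,q in dict(pivot=f(497,279,82),knob=f(608,317,82),fol=f(557,247,45),fol2=f(557,215,45),plate=f(578,86,92),plate2=f(578,186,92)).items(): print(n,q[:2].round(1),tp(q))
# depth based
Z=P[...,2];X=P.reshape(-1,3);l=(X[:,:2]-t)@R
def sel(x0,x1,y0,y1,z0,z1):
    m=(l[:,0]>x0)&(l[:,0]<x1)&(l[:,1]>y0)&(l[:,1]<y1)&(X[:,2]>z0)&(X[:,2]<z1);return l[m],X[m]
q,w=sel(-60,100,-60,60,75,105);print("plate",len(q),q.min(0),q.max(0),np.median(q,0))
q,w=sel(-60,230,70,230,60,100);print("lever",len(q),q.min(0),q.max(0))
q,w=sel(-60,230,-60,60,72,100);q=q[q[:,0]>60];print("die",q.min(0),q.max(0))
q,w=sel(-60,230,70,200,36,55);print("cam disc",q.min(0),q.max(0))
```

```text
[[ 452.7  345.7]
 [ 473.3 -172.3]
 [ 728.1 -160.6]]
yaw 92.385201944575 t [ 642.48100214 -140.43146732] res [[ 0.7 -1.4]
 [-0.4  0.2]
 [-0.3  1.2]]
pivot [519.5 -59.8] [ 85.6 119.5]
knob [ 486.9 -154.4] [ -7.5 156. ]
fol [ 548.7 -113.7] [30.6 92.6]
fol2 [ 576.9 -114. ] [29.2 64.4]
plate [ 684.8 -130.4] [  8.3 -42.7]
plate2 [ 598.3 -129.4] [12.9 43.7]
plate 90 [ 10.81357209 -46.81288692] [35.49494492 43.6071657 ] [14.52379681  0.16112122]
lever 350 [-19.63869392 104.58808185] [ 99.56224043 168.02245868]
die [142.75411055 -25.77953757] [228.66334502  22.40785906]
cam disc [17.96618126 70.79260266] [108.95699351 135.47157368]
```

The crop confirms the black open strap-end die on the board at full-frame (285,254). The press yaw fits at about 92.4°, the cam sits at about 0.37 rad, and the tray at about 0.01 m. I'll shut the fingers and go round the front of the press, turning to line up with its axes.

>>> step_arm:
  increments:
    - [[-0.028,-0.04,0],[0,0,3.9],1]
    - [[-0.056,-0.08,0],[0,0,7.8],1]
    - [[-0.084,-0.12,0],[0,0,11.7],1]
    - [[-0.112,-0.16,0],[0,0,15.6],1]
    - [[-0.14,-0.2,0],[0,0,19.5],1]
    - [[-0.168,-0.24,0],[0,0,23.4],1]
    - [[-0.196,-0.28,0],[0,0,27.3],1]
    - [[-0.224,-0.32,0],[0,0,31.2],1]
    - [[-0.252,-0.36,0],[0,0,35.1],1]
    - [[-0.28,-0.4,0],[0,0,39],1]
    - [[-0.308,-0.44,0],[0,0,42.9],1]
    - [[-0.336,-0.48,0],[0,0,46.8],1]
    - [[-0.364,-0.52,0],[0,0,50.7],1]
    - [[-0.392,-0.56,0],[0,0,54.6],1]
    - [[-0.42,-0.6,0],[0,0,58.5],1]
    - [[-0.448,-0.64,0],[0,0,62.6],1]
    - [[-0.448,-0.64,0],[0,0,62.6],1]
    - [[-0.448,-0.64,0],[0,0,62.6],1]

```text
clock: 2.35
ee_pos: [399.2, -202.1, 230.6]
tool_rot: [-179.9, -0.1, 92.4]
force: [-0.2, 0.4, 0.3]
width: 0.001
```

```bash
cat >> h.py <<'E'
yaw=np.radians(92.39);Rp=np.array([[np.cos(yaw),-np.sin(yaw)],[np.sin(yaw),np.cos(yaw)]]);tp=np.array([642.5,-140.4])
def w2p(q): return Rp.T@(np.array(q)[:2]-tp)
def st():
    s=manip.read_state();print("t",s["clock"],"press xy",w2p(s["ee_pos"]).round(1),"z",s["ee_pos"][2].round(1),"rpy",s["tool_rot"].round(2),"F",s["force"].round(1),"w",round(s["width"],3),"J",s["joint_pos"].round(0));return s
def shot(n,f):
    c=manip.camera(n);cv2.imwrite(f"pics/{f}.png",c["img"]);np.savez(f+".npz",**c);return c
def lever(c):
    X=cloud(c).reshape(-1,3);l=(X[:,:2]-tp)@Rp
    return l,X[:,2]
E
python3 - <<'E'
from h import *
st();c=shot("top","top1");c=shot("wrist","wr1");print(c["tool_from_camera"])
E
```

```text
t 2.35 press xy [-51.5 245.6] z 230.6 rpy [-1.7993e+02 -9.0000e-02  9.2420e+01] F [-0.2  0.4  0.3] w 0.001 J [-36. -10. 115.   0.  75. -38.]
[[ 1.23353630e-03  9.44306331e-01  3.29065391e-01  8.62577257e+01]
 [ 9.99999223e-01 -1.10566419e-03 -5.75720366e-04  9.41219273e-01]
 [-1.79820567e-04  3.29065845e-01 -9.44306961e-01 -1.43259612e+02]
 [ 0.00000000e+00  0.00000000e+00  0.00000000e+00  1.00000000e+00]]
```

View pics/wr1.png

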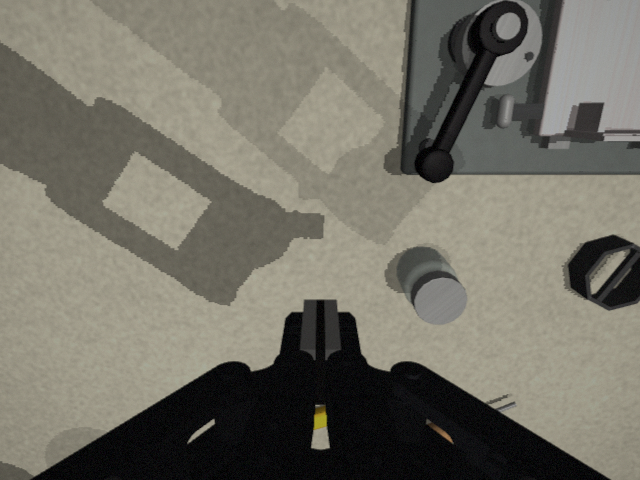

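View pics/top1.png

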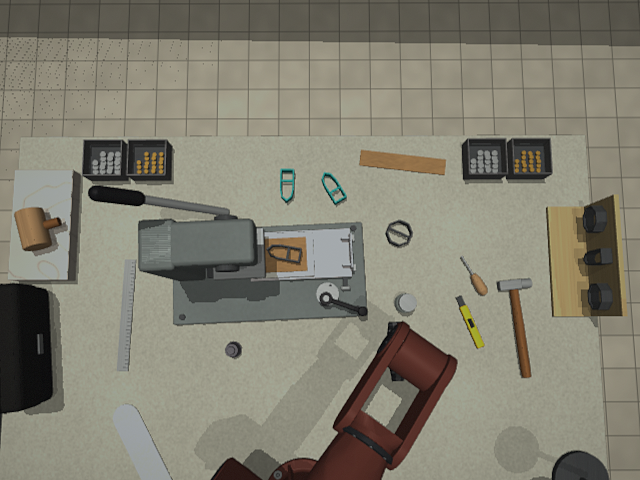

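The wrist view shows the shut fingers at (320,320), the knob at (434,165), the pivot at (505,25) and the rivet jar at (438,300). Everything is where I expected. Now I'll go to the tray side of the lever and descend.

>>> step_arm:
  increments:
    - [[0.014,0.032,0],[0,0,0],1]
    - [[0.028,0.064,0],[0,0,0],1]
    - [[0.042,0.096,0],[0,0,0],1]
    - [[0.0555,0.1275,0],[0,0,0],1]
    - [[0.0555,0.1275,0.03],[0,0,0],1]
    - [[0.0555,0.1275,0.06],[0,0,0],1]
    - [[0.0555,0.1275,0.09],[0,0,0],1]
    - [[0.0555,0.1275,0.11],[0,0,0],1]
    - [[0.0555,0.1275,0.12],[0,0,0],1]
    - [[0.0555,0.1275,0.12],[0,0,0],1]

```text
clock: 3.7
ee_pos: [524.3, -140.9, 110.9]
tool_rot: [-179.9, -0.0, 92.5]
force: [-0.0, 1.0, 0.5]
width: -0.001
```

Run:
```python
from h import *
st();c=shot("wrist","wr2")
```

```text
t 3.7 press xy [  4.4 118.1] z 110.9 rpy [-1.7993e+02 -3.0000e-02  9.2500e+01] F [-0.   1.   0.5] w -0.001 J [-22.  10. 109.   0.  61. -25.]
```

View pics/wr2.png

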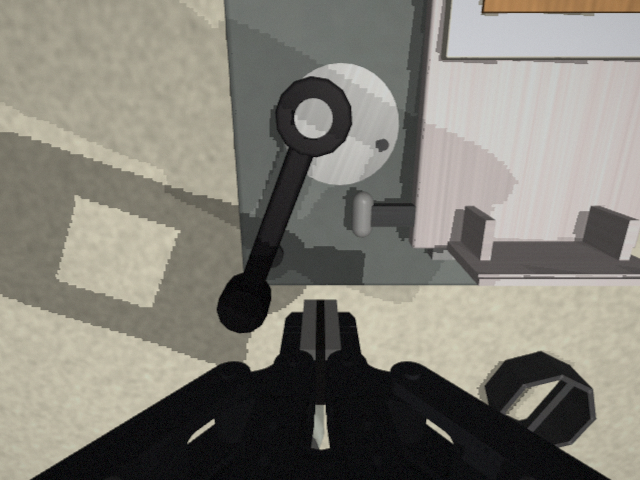

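```bash
cat > path.py <<'E'
import numpy as np
def pt(cam,rho,side,gap=0,hx=11,hy=10,piv=(85,120)):
    th=np.pi-cam; u=np.array([np.cos(th),np.sin(th)]); n=np.array([np.sin(th),-np.cos(th)]) # n: cam growing
    d=6+hx*abs(n[0])+hy*abs(n[1])+gap
    return np.array(piv)+rho*u-side*n*d
E
python3 - <<'E'
from h import *
from path import pt
c=dict(np.load("wr2.npz"));T=c["tool_from_camera"]
for u,v in [(292,330),(348,330),(310,305),(330,305),(230,370),(410,370),(290,360),(200,390),(244,302)]:
    Z=float(c["z_map"][v,u]);p=T@np.array([(u-c["cx"])/c["fx"]*Z,-(v-c["cy"])/c["fy"]*Z,-Z,1]);print(u,v,p[:3].round(1))
p0=np.array([4.4,118.1])
for cm in np.arange(.374,3.05,.0873): 
    q=pt(cm,78,1)-p0; print(round(cm,2),(q*[1,-1]).round(1))
E
```

```text
292 330 [  8.3  -9.2 -20.4]
348 330 [  8.1  11.4 -20. ]
310 305 [12.6 -2.8 -9.5]
330 305 [12.8  5.  -9.8]
230 370 [ 16.  -24.2 -53.1]
410 370 [ 14.9  26.8 -51.5]
290 360 [ 15.4  -7.8 -47.7]
200 390 [ 13.6 -31.4 -58.3]
244 302 [ -5.2 -36.3  25.8]
0.37 [  0.9 -12.4]
0.46 [  1.9 -18.8]
0.55 [  3.5 -25.3]
0.64 [  5.6 -31.7]
0.72 [  8.4 -37.9]
0.81 [ 11.7 -44. ]
0.9 [ 15.7 -49.9]
0.99 [ 20.2 -55.5]
1.07 [ 25.4 -60.6]
1.16 [ 31.  -65.4]
1.25 [ 37.2 -69.6]
1.33 [ 43.8 -73.3]
1.42 [ 50.8 -76.3]
1.51 [ 58.2 -78.7]
1.6 [ 65.3 -80.3]
1.68 [ 71.4 -81.4]
1.77 [ 77.7 -82.1]
1.86 [ 84.1 -82.2]
1.95 [ 90.6 -81.8]
2.03 [ 97.2 -80.8]
2.12 [103.7 -79.2]
2.21 [110.2 -77. ]
2.29 [116.6 -74.2]
2.38 [122.8 -70.7]
2.47 [128.7 -66.7]
2.56 [134.4 -62. ]
2.64 [139.6 -56.8]
2.73 [144.3 -51. ]
2.82 [148.5 -44.7]
2.91 [152.2 -37.9]
2.99 [155.1 -30.8]
```

The fingers are slim below 84 mm height, about ±10 mm. I'll descend to about 54 mm.

>>> step_arm:
  increments:
    - [[0,0,0.02],[0,0,0],1]
    - [[0,0,0.04],[0,0,0],1]
    - [[0,0,0.052],[0,0,0],1]
    - [[0,0,0.057],[0,0,0],1]
    - [[0,0,0.057],[0,0,0],1]
    - [[0.0005,-0.006,0.057],[0,0,0],1]
    - [[0.001,-0.012,0.057],[0,0,0],1]
    - [[0.002,-0.018,0.057],[0,0,0],1]
    - [[0.0035,-0.025,0.057],[0,0,0],1]
    - [[0.0055,-0.0315,0.057],[0,0,0],1]
    - [[0.0055,-0.0315,0.057],[0,0,0],1]

```text
clock: 5.12
ee_pos: [494.4, -138.1, 55.4]
tool_rot: [179.8, 0.1, 92.4]
force: [3.7, -0.1, 0.9]
width: -0.001
```

Run:
```python
from h import *
st();c=shot("wrist","wr3")
```

```text
t 5.125 press xy [  8.5 147.9] z 55.4 rpy [1.7979e+02 7.0000e-02 9.2420e+01] F [ 3.7 -0.1  0.9] w -0.001 J [-23.  12. 114.   0.  54. -26.]
```

View pics/wr3.png

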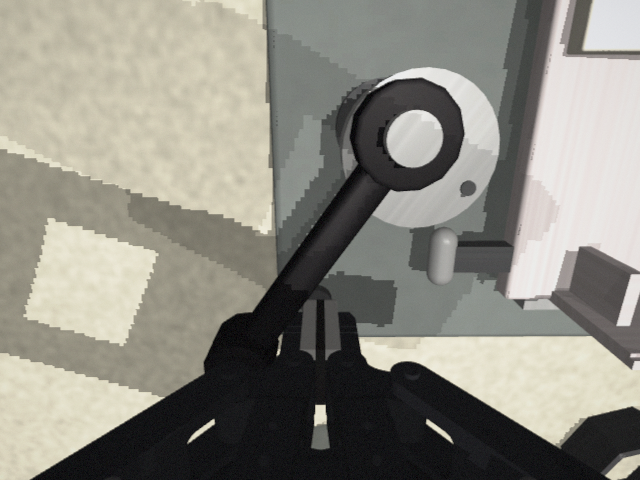

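Contact is made: the lever at (320,240) rests against the fingers at about 4 N and is turning. I'll carry on round the arc.

>>> step_arm:
  increments:
    - [[0.003,-0.006,0],[0,0,0],1]
    - [[0.006,-0.0125,0],[0,0,0],1]
    - [[0.01,-0.018,0],[0,0,0],1]
    - [[0.0145,-0.024,0],[0,0,0],1]
    - [[0.02,-0.029,0],[0,0,0],1]
    - [[0.0255,-0.0335,0],[0,0,0],1]
    - [[0.0315,-0.038,0],[0,0,0],1]
    - [[0.038,-0.0415,0],[0,0,0],1]
    - [[0.045,-0.0445,0],[0,0,0],1]
    - [[0.0525,-0.047,0],[0,0,0],1]
    - [[0.0595,-0.0485,0],[0,0,0],1]
    - [[0.066,-0.0495,0],[0,0,0],1]
    - [[0.072,-0.0505,0],[0,0,0],1]
    - [[0.0785,-0.0505,0],[0,0,0],1]
    - [[0.085,-0.05,0],[0,0,0],1]
    - [[0.085,-0.05,0],[0,0,0],1]

```text
clock: 7.18
ee_pos: [439.5, -55.8, 54.6]
tool_rot: [-180.0, 0.1, 92.5]
force: [1.2, -4.3, 1.5]
width: 0.006
```

Run:
```python
from h import *
st();c=shot("wrist","wr4")
```

```text
t 7.175 press xy [ 93.  199.3] z 54.6 rpy [-1.7997e+02  1.2000e-01  9.2500e+01] F [ 1.2 -4.3  1.5] w 0.006 J [-16.   4. 123.  -0.  52. -19.]
```

View pics/wr4.png

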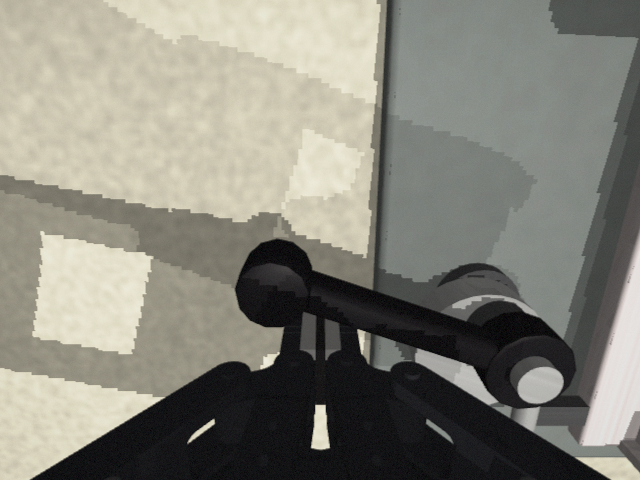

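>>> step_arm:
  increments:
    - [[0.0065,0.001,0],[0,0,0],1]
    - [[0.013,0.0025,0],[0,0,0],1]
    - [[0.0195,0.005,0],[0,0,0],1]
    - [[0.026,0.0075,0],[0,0,0],1]
    - [[0.032,0.011,0],[0,0,0],1]
    - [[0.038,0.015,0],[0,0,0],1]
    - [[0.044,0.02,0],[0,0,0],1]
    - [[0.049,0.025,0],[0,0,0],1]
    - [[0.0535,0.031,0],[0,0,0],1]
    - [[0.058,0.037,0],[0,0,0],1]
    - [[0.0615,0.044,0],[0,0,0],1]
    - [[0.0645,0.051,0],[0,0,0],1]
    - [[0.0645,0.051,0],[0,0,0],1]

```text
clock: 8.85
ee_pos: [484.7, 11.9, 52.6]
tool_rot: [-179.6, -0.0, 92.4]
force: [-2.6, -2.5, -1.6]
width: 0.001
```

Run:
```python
from h import *
st();c=shot("wrist","wr5")
```

```text
t 8.85 press xy [158.7 151.3] z 52.6 rpy [-1.7959e+02 -4.0000e-02  9.2450e+01] F [-2.6 -2.5 -1.6] w 0.001 J [ -7.   9. 118.  -0.  53.  -9.]
```

View pics/wr5.png

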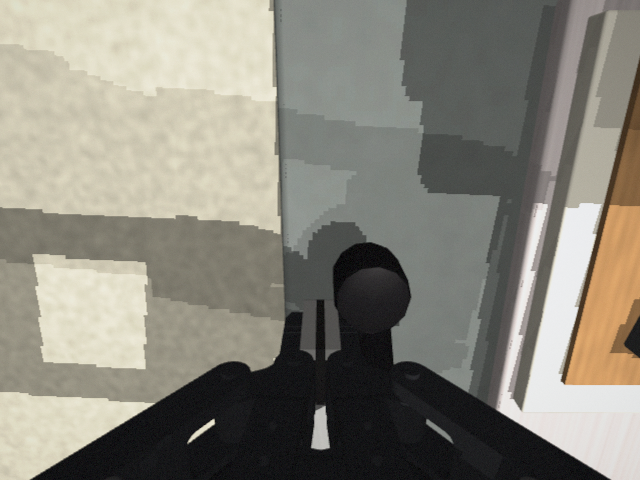

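```bash
cat >> h.py <<'E'
def wpt(c,s,u,v):
    T=c["tool_from_camera"];Z=float(np.median(c["z_map"][v-2:v+3,u-2:u+3]));p=T@np.array([(u-c["cx"])/c["fx"]*Z,-(v-c["cy"])/c["fy"]*Z,-Z,1])
    return Ro.from_euler('xyz',s["tool_rot"],degrees=True).as_matrix()@p[:3]+s["ee_pos"]
E
python3 - <<'E'
from h import *
s=manip.read_state();c=dict(np.load("wr5.npz"));q=wpt(c,s,372,300);p=w2p(q)
print(q,p,"cam",np.pi-np.arctan2(p[1]-120,p[0]-85))
t=shot("top","top2");cv2.imwrite("pics/top2c.png",cv2.resize(t["img"][205:355,160:420],None,fx=3,fy=3))
E
```

```text
[501.61164099  39.4877634   84.63221765] [185.60650723 133.26425476] cam 3.0105057951247103
```

View pics/top2c.png

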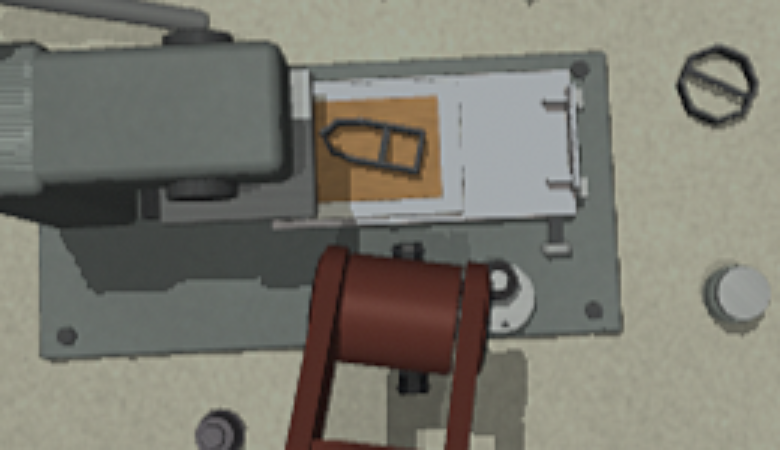

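The cam reads about 3.01 rad with the lever along +x, the tray still out and the die on the board at crop (375,145). I'll back off, rise, and go round to the outer face of the push plate.

>>> step_arm:
  increments:
    - [[-0.002,-0.012,0],[0,0,0],1]
    - [[-0.004,-0.025,0],[0,0,0],1]
    - [[-0.004,-0.025,-0.03],[0,0,0],1]
    - [[-0.004,-0.025,-0.07],[0,0,0],1]
    - [[-0.004,-0.025,-0.1],[0,0,0],1]
    - [[-0.045,-0.02,-0.11],[0,0,0],1]
    - [[-0.09,-0.01,-0.11],[0,0,0],1]
    - [[-0.135,0.01,-0.11],[0,0,0],1]
    - [[-0.17,0.045,-0.11],[0,0,0],1]
    - [[-0.184,0.09,-0.11],[0,0,0],1]
    - [[-0.184,0.13,-0.11],[0,0,0],1]
    - [[-0.184,0.151,-0.11],[0,0,0],1]
    - [[-0.184,0.151,-0.08],[0,0,0],1]
    - [[-0.184,0.151,-0.08],[0,0,0],1]

```text
clock: 10.7
ee_pos: [643.8, -164.7, 131.4]
tool_rot: [-179.7, -0.2, 92.4]
force: [-0.8, -0.0, 0.1]
width: -0.002
```

Run:
```python
from h import *
s=st();c=shot("wrist","wr6")
```

```text
t 10.7 press xy [-24.3  -0.3] z 131.4 rpy [-1.7968e+02 -1.6000e-01  9.2430e+01] F [-0.8 -0.   0.1] w -0.002 J [-20.  23.  91.   0.  67. -23.]
```

View pics/wr6.png

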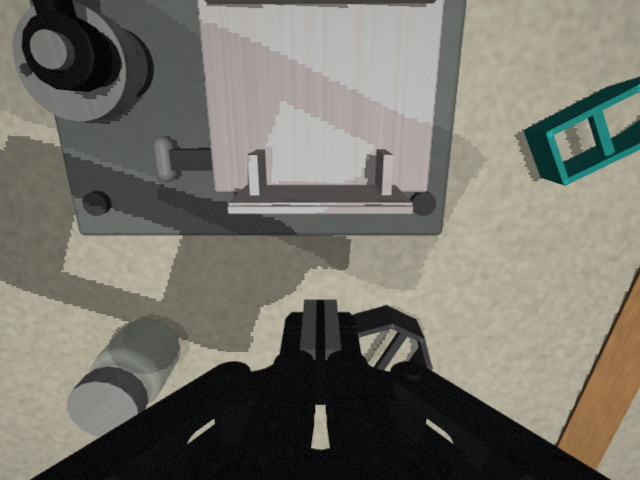

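Run:
```python
from h import *
s=manip.read_state();c=dict(np.load("wr6.npz"))
for u,v in [(240,204),(320,204),(320,209),(400,205),(45,45),(380,320)]:
    q=wpt(c,s,u,v);print(u,v,w2p(q).round(1),q[2].round(1))
```

```text
240 204 [15.8 37. ] 92.6
320 204 [15.9 -2.1] 92.3
320 209 [13.8 -2.1] 94.2
400 205 [ 15.6 -41.3] 92.7
45 45 [ 86.6 120.3] 86.5
380 320 [-90.5 -47.2] 22.5
```

>>> step_arm:
  increments:
    - [[0,0,0.03],[0,0,0],1]
    - [[0,0,0.06],[0,0,0],1]
    - [[0,0,0.072],[0,0,0],1]
    - [[0,0,0.075],[0,0,0],1]
    - [[0.006,0,0.075],[0,0,0],1]
    - [[0.012,0,0.075],[0,0,0],1]
    - [[0.016,0,0.075],[0,0,0],1]
    - [[0.019,0,0.075],[0,0,0],1]
    - [[0.022,0,0.075],[0,0,0],1]
    - [[0.025,0,0.075],[0,0,0],1]
    - [[0.028,0,0.075],[0,0,0],1]
    - [[0.031,0,0.075],[0,0,0],1]
    - [[0.035,0,0.075],[0,0,0],1]
    - [[0.039,0,0.075],[0,0,0],1]
    - [[0.043,0,0.075],[0,0,0],1]

```text
clock: 12.62
ee_pos: [644.6, -122.6, 59.3]
tool_rot: [-180.0, 0.0, 92.4]
force: [-1.0, -4.4, -0.6]
width: -0.0
```

Run:
```python
from h import *
s=st();c=shot("wrist","wr7")
```

```text
t 12.625 press xy [17.7 -2.8] z 59.3 rpy [-1.800e+02  1.000e-02  9.243e+01] F [-1.  -4.4 -0.6] w -0.0 J [-17.  27.  94.  -0.  59. -19.]
```

View pics/wr7.png

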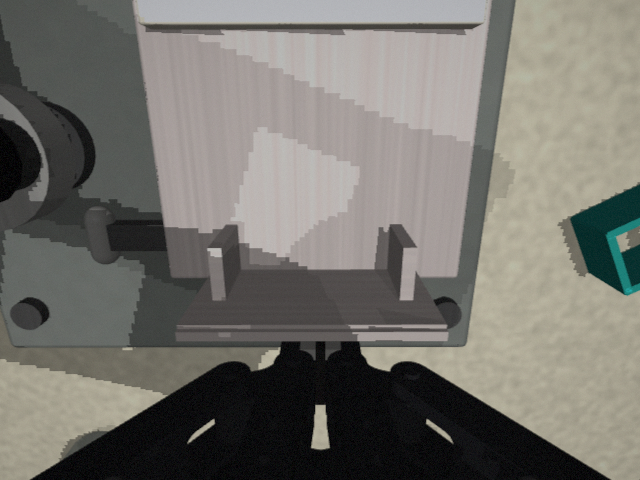

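The plate rests on the fingers at (320,340) with about 4.4 N, and the tray is sliding. I'll continue.

>>> step_arm:
  increments:
    - [[0.004,0,0],[0,0,0],1]
    - [[0.009,0,0],[0,0,0],1]
    - [[0.014,0,0],[0,0,0],1]
    - [[0.019,0,0],[0,0,0],1]
    - [[0.024,0,0],[0,0,0],1]
    - [[0.029,0,0],[0,0,0],1]
    - [[0.034,0,0],[0,0,0],1]
    - [[0.039,0,0],[0,0,0],1]
    - [[0.044,0,0],[0,0,0],1]
    - [[0.048,0,0],[0,0,0],1]
    - [[0.052,0,0],[0,0,0],1]
    - [[0.056,0,0],[0,0,0],1]
    - [[0.06,0,0],[0,0,0],1]
    - [[0.063,0,0],[0,0,0],1]
    - [[0.066,0,0],[0,0,0],1]
    - [[0.068,0,0],[0,0,0],1]
    - [[0.07,0,0],[0,0,0],1]

```text
clock: 14.8
ee_pos: [641.5, -52.7, 59.3]
tool_rot: [-180.0, 0.0, 92.4]
force: [-1.8, -4.7, 0.8]
width: -0.0
```

Run:
```python
from h import *
s=st();c=shot("wrist","wr8");t=shot("top","top3");cv2.imwrite("pics/top3c.png",cv2.resize(t["img"][205:355,160:420],None,fx=3,fy=3))
```

```text
t 14.8 press xy [87.7 -2.6] z 59.3 rpy [-179.97    0.     92.43] F [-1.8 -4.7  0.8] w -0.0 J [-11.  25.  96.  -0.  59. -13.]
```

View pics/wr8.png

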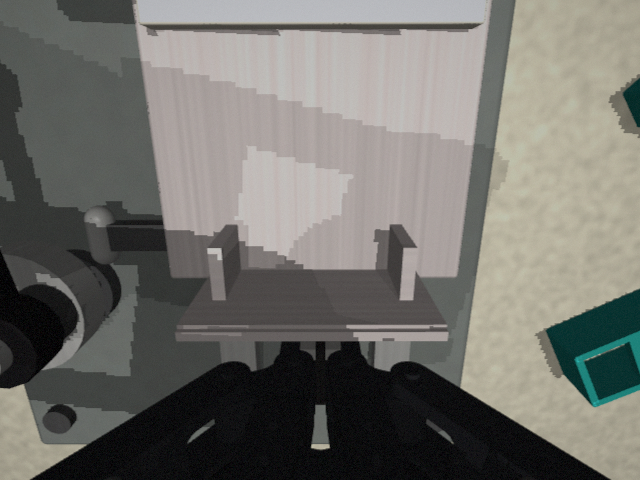

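View pics/top3c.png

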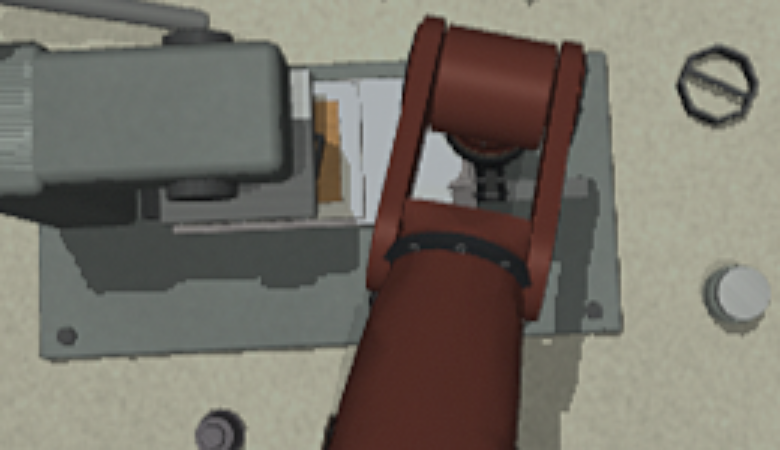

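The die and board are going under the platen, and no stop force has shown yet (4.7 N). I'll make the last few millimetres gently.

>>> step_arm:
  increments:
    - [[0.002,0,0],[0,0,0],1]
    - [[0.004,0,0],[0,0,0],1]
    - [[0.006,0,0],[0,0,0],1]
    - [[0.008,0,0],[0,0,0],1]
    - [[0.01,0,0],[0,0,0],1]
    - [[0.01,0,0],[0,0,0],1]

```text
clock: 15.65
ee_pos: [641.1, -42.8, 59.3]
tool_rot: [-180.0, 0.0, 92.4]
force: [-1.8, -4.2, -0.1]
width: -0.001
```

Run:
```python
from h import *
s=st()
```

```text
t 15.65 press xy [97.6 -2.7] z 59.3 rpy [-1.7998e+02  1.0000e-02  9.2450e+01] F [-1.8 -4.2 -0.1] w -0.001 J [-10.  25.  96.  -0.  59. -12.]
```

>>> step_arm:
  increments:
    - [[0.001,0,0],[0,0,0],1]
    - [[0.002,0,0],[0,0,0],1]
    - [[0.003,0,0],[0,0,0],1]
    - [[0.004,0,0],[0,0,0],1]
    - [[0.004,0,0],[0,0,0],1]

```text
clock: 16.27
ee_pos: [641.1, -42.8, 59.3]
tool_rot: [-180.0, 0.4, 92.5]
force: [-2.5, -14.8, 0.2]
width: 0.002
```

Run:
```python
from h import *
s=st();c=shot("wrist","wr9")
for v in (328,336):
  for u in (200,430): q=wpt(c,s,u,v);print(u,v,w2p(q).round(1),q[2].round(1))
```

```text
t 16.275 press xy [97.6 -2.7] z 59.3 rpy [-180.      0.38   92.48] F [ -2.5 -14.8   0.2] w 0.002 J [-10.  25.  96.  -0.  59. -12.]
200 328 [113.8  36.3] 90.9
430 328 [114.2 -40.3] 91.1
200 336 [112.   35.9] 92.7
430 336 [112.2 -40.1] 92.7
```

The stop is felt: 14.8 N with no further motion, and the plate's outer face at press x≈110, so the tray is home. Next I'll check the clearance for the gripper and camera on the tray side of the lever.

Run:
```python
from h import *
from path import pt
for f in("top0","scene0"):
    c=dict(np.load(f+".npz"));X=cloud(c).reshape(-1,3);l=(X[:,:2]-tp)@Rp
    for x0,x1 in((200,235),(235,270),(270,300)):
        m=(l[:,0]>x0)&(l[:,0]<x1)&(l[:,1]>-100)&(l[:,1]<130)&(X[:,2]>95)&(X[:,2]<450)
        if m.sum()>5: print(f,x0,m.sum(),np.percentile(l[m,1],[1,99]),np.percentile(X[m,2],[2,50,98]))
p0=pt(3.01,75,-1,8);print(p0)
for cm in np.arange(3.01,0.0,-.0873): print(round(cm,2),(pt(cm,75,-1)-p0)*[1,-1])
```

```text
top0 200 25 [-57.03332635  56.97932844] [111.32221279 121.62969108 131.55917796]
top0 235 1330 [-56.60573463  60.94474008] [124.10988611 343.88647524 353.33027347]
top0 270 988 [-71.07237758  60.73522847] [127.21899302 348.34188607 354.14004559]
scene0 200 171 [-57.37353387  54.02092563] [109.98644622 281.86902458 341.77469236]
scene0 235 1101 [-62.4474054   57.74776064] [111.7359547  298.63869635 351.39595173]
scene0 270 1089 [-72.45544668  55.1788841 ] [116.14071022 231.10443249 351.44141643]
[162.67872111 104.70333379]
3.01 [-1.04970554 -7.93083339]
2.92 [ -0.52707696 -13.86589308]
2.84 [ -0.48495907 -19.93011893]
2.75 [ -0.95182465 -26.08627564]
2.66 [ -1.95339702 -32.29140122]
2.57 [ -3.51156377 -38.49701482]
2.49 [ -5.64331258 -44.64952305]
2.4 [ -8.35972436 -50.69082063]
2.31 [-11.66505825 -56.55907488]
2.22 [-15.55596047 -62.1896777 ]
2.14 [-20.02082643 -67.51634315]
2.05 [-25.03934077 -72.47232389]
1.96 [-30.58221581 -76.99171554]
1.88 [-36.61114292 -81.01081483]
1.79 [-43.07896544 -84.46949521]
1.7 [-49.93007545 -87.31256226]
1.61 [-57.10103032 -89.49105141]
1.53 [-63.62465794 -91.00371785]
1.44 [-69.50144604 -92.04416465]
1.35 [-75.54940156 -92.61538954]
1.26 [-81.73358573 -92.68567555]
1.18 [-88.01309917 -92.22560451]
1.09 [-94.34120475 -91.20915945]
1.0 [-100.66565044  -89.61482038]
0.91 [-106.92919055  -87.426618  ]
0.83 [-113.07029772  -84.63511017]
0.74 [-119.02405183  -81.23824772]
0.65 [-124.72318624  -77.2420989 ]
0.57 [-130.09926668  -72.66140531]
0.48 [-135.0839735   -67.51994689]
0.39 [-139.61045437  -61.85069861]
0.3 [-143.61471181  -55.69576737]
0.22 [-147.03698836  -49.10610387]
0.13 [-149.82311141  -42.1409908 ]
0.04 [-151.92576046  -34.86731477]
```

Overarm reach is |y| ≤ ~62 mm from x≈222, and the camera leads by 86 mm. So I'll contact the lever nearer the pivot at first and move sideways before going forward.

Run:
```python
from path import pt
import numpy as np
p0=pt(3.01,45,-1,8);print(p0)
for cm in np.arange(3.01,0.0,-.0873):
    r=min(70,45+25*(3.01-cm)/1.2); print(round(cm,2),((pt(cm,r,-1)-p0)*[1,-1]).round(1))
```

```text
[132.93809589 100.76693803]
3.01 [-1.  -7.9]
2.92 [  1.7 -11.7]
2.84 [  4.1 -15.9]
2.75 [  6.1 -20.6]
2.66 [  7.6 -25.7]
2.57 [  8.6 -31.2]
2.49 [  9. -37.]
2.4 [  8.7 -42.9]
2.31 [  7.6 -49.1]
2.22 [  5.9 -55.3]
2.14 [  3.4 -61.5]
2.05 [  0.1 -67.5]
1.96 [ -4.  -73.4]
1.88 [ -8.8 -78.9]
1.79 [-14.4 -83.5]
1.7 [-20.8 -86.3]
1.61 [-27.6 -88.4]
1.53 [-33.7 -89.9]
1.44 [-39.1 -91. ]
1.35 [-44.7 -91.7]
1.26 [-50.5 -91.9]
1.18 [-56.4 -91.5]
1.09 [-62.3 -90.7]
1.0 [-68.2 -89.3]
0.91 [-74.1 -87.4]
0.83 [-79.9 -84.9]
0.74 [-85.6 -81.8]
0.65 [-91.  -78.1]
0.57 [-96.1 -73.9]
0.48 [-100.9  -69.2]
0.39 [-105.2  -63.9]
0.3 [-109.1  -58.1]
0.22 [-112.4  -52. ]
0.13 [-115.1  -45.4]
0.04 [-117.2  -38.6]
```

>>> step_arm:
  increments:
    - [[-0.01,0,0],[0,0,0],1]
    - [[-0.03,0,0],[0,0,0],1]
    - [[-0.032,0,-0.03],[0,0,0],1]
    - [[-0.032,0,-0.065],[0,0,0],1]
    - [[-0.032,-0.02,-0.095],[0,0,0],1]
    - [[-0.032,-0.06,-0.095],[0,0,0],1]
    - [[-0.032,-0.095,-0.095],[0,0,0],1]
    - [[-0.025,-0.107,-0.095],[0,0,0],1]
    - [[0,-0.107,-0.095],[0,0,0],1]
    - [[0.02,-0.107,-0.08],[0,0,0],1]
    - [[0.027,-0.107,-0.06],[0,0,0],1]
    - [[0.027,-0.107,-0.06],[0,0,0],1]

```text
clock: 17.82
ee_pos: [531.3, -14.9, 116.6]
tool_rot: [-179.7, -0.1, 92.5]
force: [0.1, -1.0, 0.2]
width: 0.004
```

Run:
```python
from h import *
s=st();c=shot("wrist","wr10");t=shot("top","top4");cv2.imwrite("pics/top4c.png",cv2.resize(t["img"][205:355,160:420],None,fx=3,fy=3))
```

```text
t 17.825 press xy [130.  105.9] z 116.6 rpy [-1.7972e+02 -8.0000e-02  9.2530e+01] F [ 0.1 -1.   0.2] w 0.004 J [ -9.   9. 110.   0.  61. -12.]
```

View pics/wr10.png

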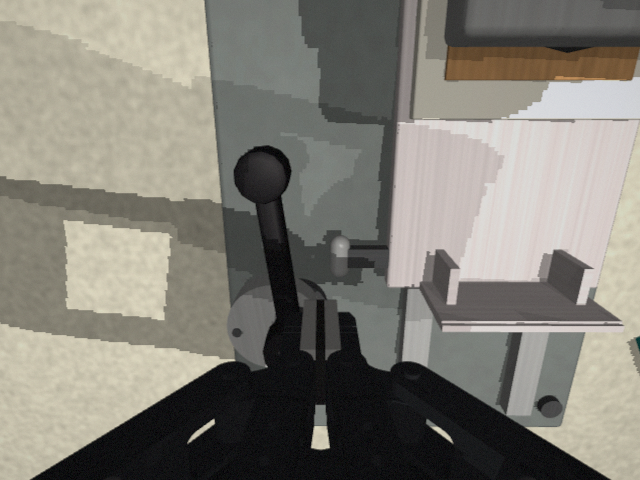

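View pics/top4c.png

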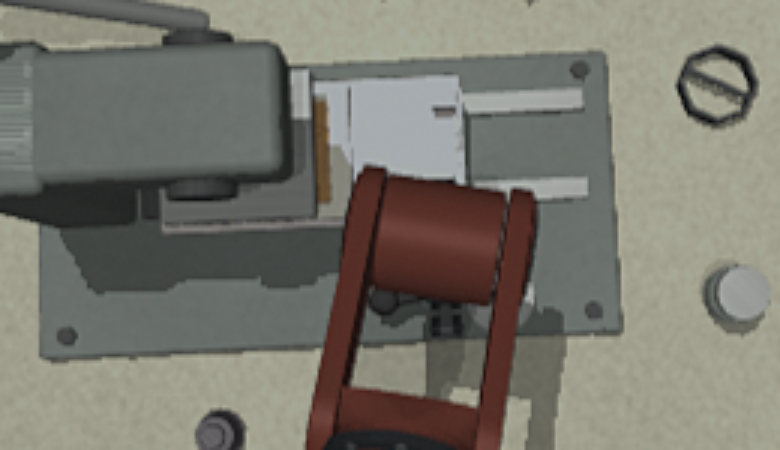

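The lever sits at (280,240), just left of the shut fingers (320,330). The follower bar (340,255) is past the cam. I'll descend with a little more clearance, then start the return swing.

>>> step_arm:
  increments:
    - [[0.003,0.005,0],[0,0,0],1]
    - [[0.003,0.005,0.02],[0,0,0],1]
    - [[0.003,0.005,0.04],[0,0,0],1]
    - [[0.003,0.005,0.055],[0,0,0],1]
    - [[0.003,0.005,0.06],[0,0,0],1]
    - [[0.003,0.005,0.06],[0,0,0],1]
    - [[0.003,0.001,0.06],[0,0,0],1]
    - [[0.003,-0.003,0.06],[0,0,0],1]
    - [[0.005,-0.0065,0.06],[0,0,0],1]
    - [[0.007,-0.011,0.06],[0,0,0],1]
    - [[0.009,-0.0155,0.06],[0,0,0],1]
    - [[0.009,-0.0155,0.06],[0,0,0],1]

```text
clock: 19.42
ee_pos: [521.9, -9.0, 61.8]
tool_rot: [179.3, 0.2, 92.4]
force: [6.9, -1.6, -0.5]
width: -0.002
```

Run:
```python
from h import *
s=st();c=shot("wrist","wr11")
```

```text
t 19.425 press xy [136.3 115. ] z 61.8 rpy [1.7933e+02 1.6000e-01 9.2450e+01] F [ 6.9 -1.6 -0.5] w -0.002 J [ -9.  12. 113.  -0.  54. -11.]
```

View pics/wr11.png

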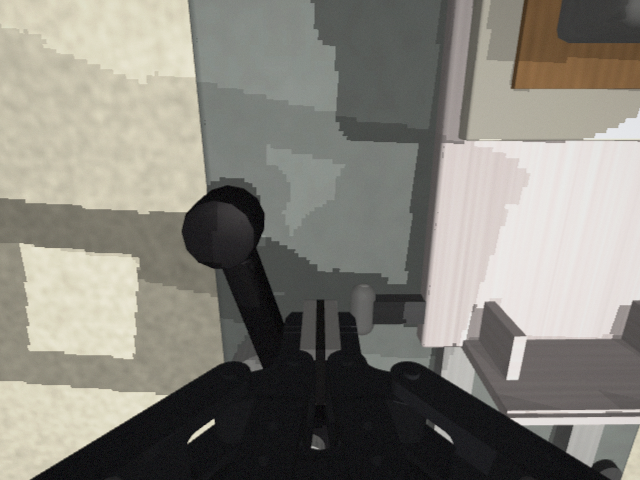

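>>> step_arm:
  increments:
    - [[0.0015,-0.005,0.003],[0,0,0],1]
    - [[0.0025,-0.0105,0.005],[0,0,0],1]
    - [[0.003,-0.0165,0.005],[0,0,0],1]
    - [[0.0025,-0.0225,0.005],[0,0,0],1]
    - [[0.0015,-0.0285,0.005],[0,0,0],1]
    - [[0,-0.0345,0.005],[0,0,0],1]
    - [[-0.0025,-0.041,0.005],[0,0,0],1]
    - [[-0.006,-0.047,0.005],[0,0,0],1]
    - [[-0.01,-0.053,0.005],[0,0,0],1]
    - [[-0.015,-0.0585,0.005],[0,0,0],1]
    - [[-0.0205,-0.063,0.005],[0,0,0],1]
    - [[-0.027,-0.0655,0.005],[0,0,0],1]
    - [[-0.0335,-0.068,0.005],[0,0,0],1]
    - [[-0.04,-0.0695,0.005],[0,0,0],1]
    - [[-0.045,-0.0705,0.005],[0,0,0],1]
    - [[-0.045,-0.0705,0.005],[0,0,0],1]

```text
clock: 21.48
ee_pos: [449.4, -55.2, 55.1]
tool_rot: [179.9, -0.1, 92.4]
force: [2.1, 3.4, 1.5]
width: 0.001
```

Run:
```python
from h import *
s=st();c=shot("wrist","wr12")
```

```text
t 21.475 press xy [ 93.2 189.4] z 55.1 rpy [ 1.7986e+02 -9.0000e-02  9.2370e+01] F [2.1 3.4 1.5] w 0.001 J [-16.   5. 122.   0.  53. -18.]
```

View pics/wr12.png

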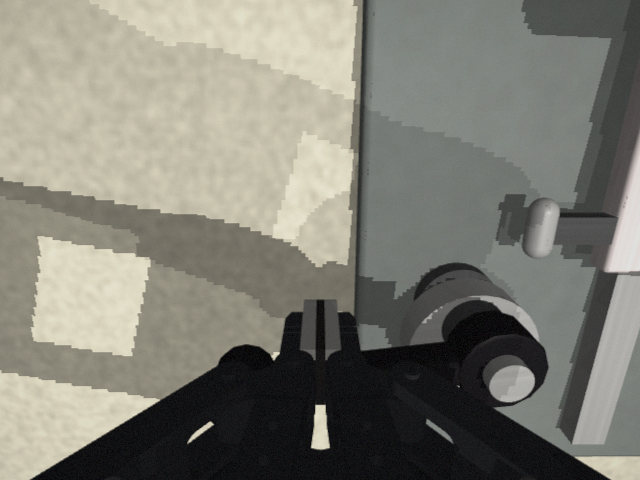

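The lever now points toward the robot with the fingers behind it at (340,340), and the follower is clear at (540,228). I'll carry on round.

>>> step_arm:
  increments:
    - [[-0.0055,-0.0005,0],[0,0,0],1]
    - [[-0.0115,-0.001,0],[0,0,0],1]
    - [[-0.0175,-0.0005,0],[0,0,0],1]
    - [[-0.023,0.0005,0],[0,0,0],1]
    - [[-0.029,0.0015,0],[0,0,0],1]
    - [[-0.035,0.0035,0],[0,0,0],1]
    - [[-0.041,0.006,0],[0,0,0],1]
    - [[-0.0465,0.009,0],[0,0,0],1]
    - [[-0.052,0.013,0],[0,0,0],1]
    - [[-0.057,0.017,0],[0,0,0],1]
    - [[-0.062,0.022,0],[0,0,0],1]
    - [[-0.066,0.027,0],[0,0,0],1]
    - [[-0.07,0.033,0],[0,0,0],1]
    - [[-0.0735,0.039,0],[0,0,0],1]
    - [[-0.0735,0.039,0],[0,0,0],1]

```text
clock: 23.4
ee_pos: [487.7, -126.5, 52.8]
tool_rot: [-179.6, -0.2, 92.4]
force: [-4.3, 2.7, -0.9]
width: 0.001
```

Run:
```python
from h import *
s=st();c=shot("wrist","wr13")
```

```text
t 23.4 press xy [ 20.3 154.1] z 52.8 rpy [-1.7963e+02 -1.5000e-01  9.2450e+01] F [-4.3  2.7 -0.9] w 0.001 J [-23.  12. 115.  -0.  54. -25.]
```

View pics/wr13.png

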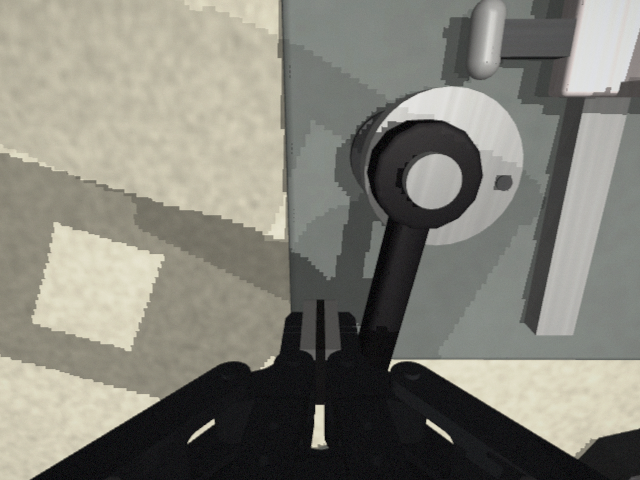

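>>> step_arm:
  increments:
    - [[-0.0015,0.0035,0],[0,0,0],1]
    - [[-0.0025,0.007,0],[0,0,0],1]
    - [[-0.0035,0.01,0],[0,0,0],1]
    - [[-0.005,0.013,0],[0,0,0],1]
    - [[-0.005,0.013,0],[0,0,0],1]
    - [[-0.005,0.013,0],[0,0,0],1]

```text
clock: 24.2
ee_pos: [501.6, -131.5, 53.3]
tool_rot: [-179.7, -0.1, 92.5]
force: [-5.2, 2.8, -1.0]
width: 0.003
```

Run:
```python
from h import *
s=st();c=shot("wrist","wr14")
for u,v in [(430,190),(410,255),(405,300),(395,340)]:
    q=wpt(c,s,u,v);print(u,v,w2p(q).round(1),q[2].round(1))
```

```text
t 24.2 press xy [ 14.8 140.4] z 53.3 rpy [-1.7974e+02 -9.0000e-02  9.2450e+01] F [-5.2  2.8 -1. ] w 0.003 J [-22.  13. 113.  -0.  54. -25.]
430 190 [70.1 96.7] 48.8
410 255 [32.1 95.4] 20.7
405 300 [ 7.4 96. ] 20.6
395 340 [-16.3  99.6] 20.7
```

View pics/wr14.png

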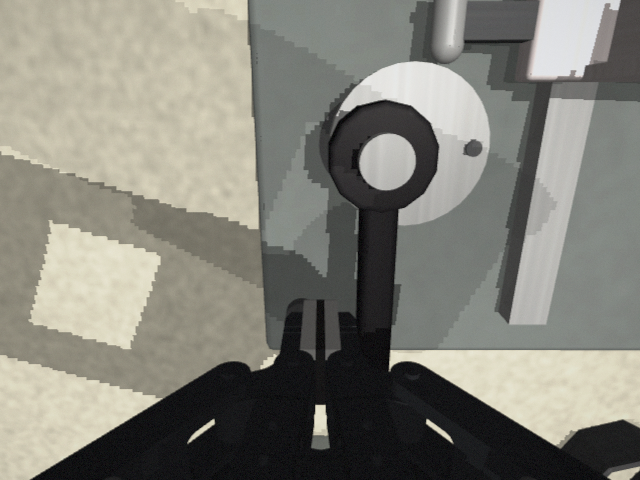

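The lever is now along the feed axis and the cam's high side is under the follower bar (450,30). I'll back off, rise, and move away clear.

>>> step_arm:
  increments:
    - [[0,-0.012,0],[0,0,0],1]
    - [[0,-0.03,0],[0,0,0],1]
    - [[0,-0.035,-0.03],[0,0,0],1]
    - [[0,-0.035,-0.08],[0,0,0],1]
    - [[0,-0.04,-0.13],[0,0,0],1]
    - [[-0.02,-0.07,-0.17],[0,0,0],1]
    - [[-0.05,-0.09,-0.17],[0,0,0],1]
    - [[-0.09,-0.1,-0.17],[0,0,0],1]
    - [[-0.12,-0.11,-0.17],[0,0,0],1]
    - [[-0.12,-0.11,-0.17],[0,0,0],1]
    - [[-0.12,-0.11,-0.17],[0,0,0],1]

```text
clock: 25.62
ee_pos: [399.2, -256.7, 224.7]
tool_rot: [179.9, 0.0, 92.4]
force: [-0.5, -0.3, 0.0]
width: -0.001
```

Run:
```python
from h import *
s=st();t=shot("top","top5");cv2.imwrite("pics/top5c.png",cv2.resize(t["img"][205:335,160:420],None,fx=3,fy=3,interpolation=cv2.INTER_CUBIC))
c0=dict(np.load("top0.npz"))
g=lambda x,y,z:w2p(ray(t,160+x/3-.33,205+y/3-.33,z))
X=cloud(t).reshape(-1,3);l=(X[:,:2]-tp)@Rp
def sel(x0,x1,y0,y1,z0,z1):
    m=(l[:,0]>x0)&(l[:,0]<x1)&(l[:,1]>y0)&(l[:,1]<y1)&(X[:,2]>z0)&(X[:,2]<z1);return l[m]
q=sel(90,135,-45,45,80,105);print("plate x",np.median(q[:,0]),len(q))
q=sel(-40,10,80,200,70,100);print("knob",q.mean(0),len(q),"cam",np.arctan2(q.mean(0)[1]-120,85-q.mean(0)[0]))
d=cv2.absdiff(c0["img"],t["img"]).max(2);cv2.imwrite("pics/diff.png",(d>40).astype(np.uint8)*255)
sc=shot("scene","sc5");cv2.imwrite("pics/sc5c.png",cv2.resize(sc["img"][130:330,220:480],None,fx=3,fy=3,interpolation=cv2.INTER_CUBIC))
```

```text
t 25.625 press xy [-106.1  248. ] z 224.7 rpy [1.7993e+02 4.0000e-02 9.2400e+01] F [-0.5 -0.3  0. ] w -0.001 J [-41.  -6. 113.   0.  73. -44.]
plate x 111.33421833339506 67
knob [-10.49759072 118.78649499] 106 cam -0.01270649543751892
```

View pics/top5c.png

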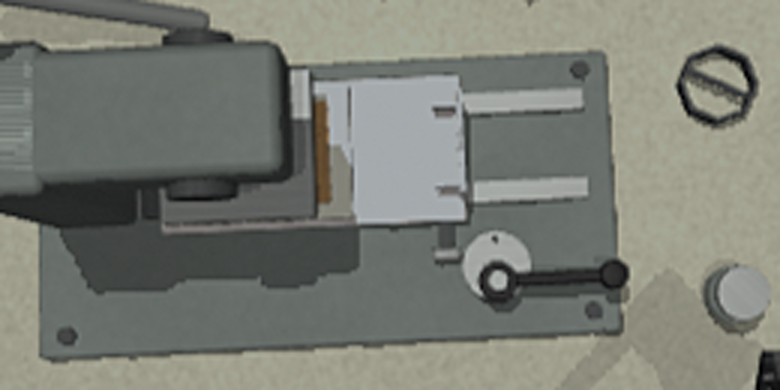

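View pics/sc5c.png

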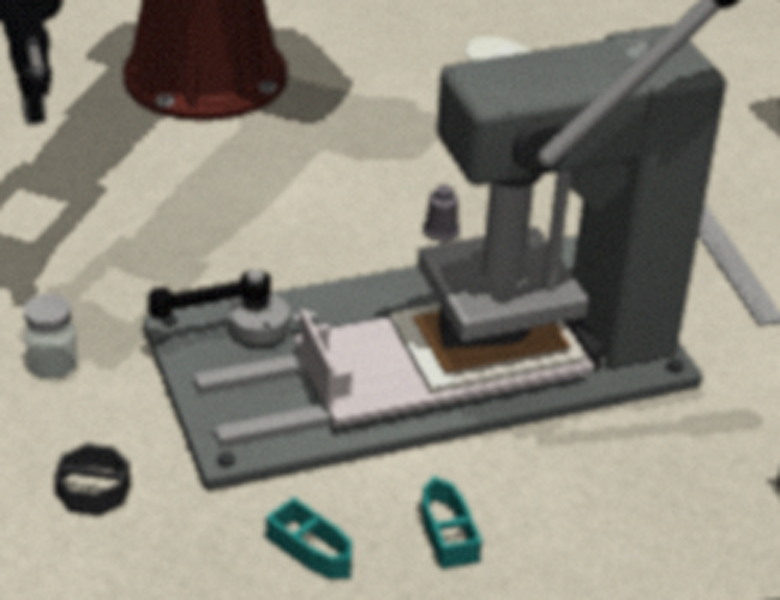

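View pics/diff.png

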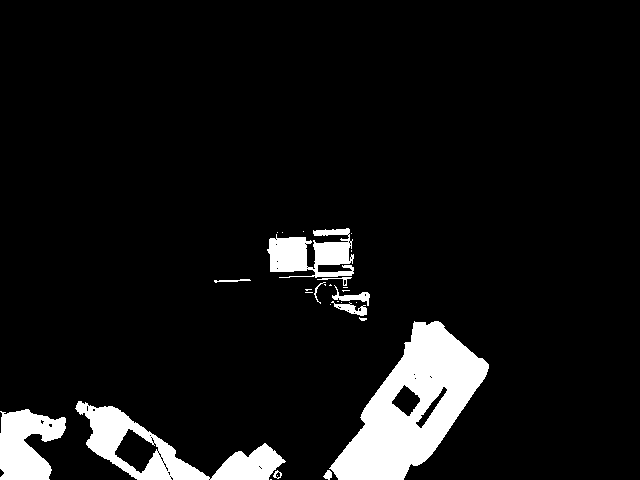

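The top view shows the tray home, with its plate edge at crop (465,140), and the lever along −x with its knob at (612,273). The difference image shows changes only at the tray, the lever and the arm. The scene view shows the die dark and flat on the board under the platen at (485,328).

Run:
```python
from h import *
print(manip.job_done())
```

```text
the job is handed in; nothing more can be done
None
```

I did the whole job with the fingers shut and handed it in at about 26 s of the 58 s allowed. No verdict was reported.

1. **Lever over:** I swung it round until the cam read about 3.01 rad with the tray still out.
2. **Tray home:** I pushed the outer face of the push plate until the force rose to about 15 N and the tray stopped moving.
3. **Lever back:** I swung it back from the other side, then moved the arm clear.

**Last checks**
- **Tray:** its push plate is at press x≈111 mm, so it is on its stop.
- **Cam:** about 0 rad. The camera estimate is −0.01.
- **Forces:** contact readings at the end of each move were no more than about 15 N on the tray and 7 N on the lever. Forces within a move were not checked.
- **Bystanders:** the before-and-after top images differ only at the tray, the lever and the arm.
- **Die:** the platen hides it from above, so I could judge it only from the scene view, where it appears flat on the board. I did not measure its position.

One mismatch on the way: at the start of the return swing the fingertips were about 6 mm higher than I meant, so I lowered them during the swing. No check failed.

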